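# Fill the tester display and snap the tester's cap on

### The arm

A 7-joint arm with a two-finger parallel gripper is mounted at the origin on the work surface. World frame = base frame: x ahead of the robot, y to its left, z up, the work surface at z = 0. Lengths are in m, angles in degrees, forces in N, time in s.
With the tool pointing down it reaches from about 0.425 to 0.875 m from the base axis. Payload 4.7 kg.
Tool frame: the origin (TCP) lies at the very end of the fingers, on their centre line; the grasp point (between the pads) lies 19 mm behind it; z points along the fingers, y is the line along which they close (so a half turn about z gives the same grasp; the last joint's range is limited). The gripper opens to 87 mm and grips with 3 to 60 N. Pads are 19 mm wide; open, the fingers measure 117 mm over their backs; the gripper's body (75 mm by 190 mm) begins 51 mm behind the grasp point.
Start: joints at [-72.531, 18.392, -4.016, 83.108, 1.295, 78.541, -3.26], TCP at [0.186, 0.623, 0.223] pointing down, gripper open.
Joint ranges: [-163.93, 163.93], [-17.29, 119.83], [-79.2, 71.16], [3.27, 140.29], [-89.18, 269.18], [5.43, 117.66], [-154.24, 154.24]. Speed limits (degrees/s): [147.25, 147.25, 180, 180, 180, 180, 180].

### API

Orientations are given as [roll, pitch, yaw] about the fixed x, y, z axes, in that order (R = Rz(yaw) Ry(pitch) Rx(roll)).
In Python, from cell import get_obs, eyes, env gives the robot as it stands.
- The arm moves only by the tool servo_tool, never from a script. Its argument "series" is a list that holds one entry, the list of rows, each a list of 7 numbers: the shift along the tool's x, y, z in units of 300 mm (1.0 is 300 mm), then the turn, a rotation vector about the tool's x, y, z in units of pi rad (1.0 is pi rad), then the opening, from 0 (shut) to 1 (fully open). In form: [[[tx, ty, tz, wx, wy, wz, gripper], ...]]. A call has 1 to 12 rows; each row is the pose to reach, as a shift and turn from the pose commanded when the call began, along the tool's axes at that moment, turning the shorter way round; what a row does not reach only later rows make up. A row lasts 1/12 s, in which the tool goes at most 41.7 mm and 7.16 degrees, less where a joint would pass 70% of its speed; a pose out of reach is approached as far as the arm can. A call with a number of a shift or a turn outside -1 to 1 is refused whole. A call with a gripper value outside its range is refused whole. The fingers move at their own pace and stop on an object; "grip_force" is the grip in N (left out, the last holds). Time passes only in rows, so rows that repeat a pose let the fingers close. It gives the time, the measured TCP pose, the force, the opening and the grip force at its end, in the units of the state.
- get_obs(): the state, without advancing time (a new reading comes with each control period).
- eyes.read_camera(name): name is "scene" or "top"; returns a dict with "frame" (384x512x3 uint8, red, green, blue), "depth" (384x512 float32, m along the optical axis (not along the pixel's ray), 0 where there is no reading), "fx", "fy", "cx", "cy" (pixels), "origin" and "rotation" of the camera in the world. Camera axes: x right, y down, z forward; pixel columns grow to the right and rows downward; lengths in m; the calibration is good to about 2 mm. A picture is of the moment at which its call begins.
- env.sign_off(): hands the job in; it is judged then, once.
The state is a dict: "time_s": time; "qpos": joint angles; "joint_velocities": joint speeds; "effort": joint torques, N m; "tool_pos": TCP position; "tool_rot": TCP orientation; "force": force on the tool from outside, world axes, zero at the start; "wrist_torque": the same for the moment, N m; "grip_width": finger opening in m; "grasp_force": force on a finger pad.
Only numpy, scipy, OpenCV 4.12 (cv2) and the standard library are available. Lean on these libraries where they do the work, as an engineer would, in place of code of your own. Each camera call takes 0.05 s, during which the arm holds its last target. There are 200 camera calls.

### The job

Complete the shampoo tester display: stand the two loose travel-size bottles upright in the two empty cells of the white tray (a teal dot lies in each), so that the row of four is full; then push the teal snap cap straight down onto the bare neck of the big tester bottle until it clicks and sits flat on the black collar. Do not let go after the click: finish with the gripper still on the cap, pressing it firmly down. Leave all the other things where they are.

Things in the scene. Friction and masses are not known exactly. Their poses are not given: they have to be found in the camera images.
- mini_a: loose travel-size bottle, silver with a black band and a small teal top, standing on the table; round, 36 mm in diameter up to 58 mm, then a narrower top (25 mm) up to 80 mm; 50 to 90 g; origin at the centre of its underside, z up. Either loose bottle may go in either empty cell.
- mini_b: the other loose travel-size bottle, the same but with an orange top; origin at the centre of its underside
- tray: fixed white tray, one row of four open square cells along its own y axis: 54 mm (x) by 204 mm (y), 21 mm high, walls 4 mm, cells 46 mm wide inside with centres at y = -75, -25, 25 and 75 mm, floor 4 mm thick; origin at the centre of its underside; it is turned somewhat on the table
- dot_a: flat teal paper dot, 28 mm across, glued at the centre of one empty cell; origin on the cell floor, at the cell's centre
- dot_b: the same in the other empty cell
- display_a: travel-size bottle with a teal top already standing in a cell of the tray (same size as the loose ones); leave it
- display_b: travel-size bottle with an orange top already standing in a cell of the tray; leave it
- cap: teal snap cap with a dark rim, standing open end down on the table; round, 48 mm in diameter, 32 mm tall, 35 g, closed flat top, hollow below: a lip of 34 mm bore (4 mm high) at the rim, a 41 mm groove above it, 28 mm deep inside; any turn about its axis will do; origin at the centre of the open rim, z towards the closed top
- collar: black collar ring, 50 mm in diameter, of the fixed tester bottle; origin at the centre of its upper face, 134 mm above the table, a hard stop on which the cap's rim must come to rest; z up
- neck_top (a point): centre of the top of the tester's white neck, 20 mm above the collar. Neck 29 mm in diameter, end tapered to 21 mm; four white sprung lugs stick out to 40 mm across. The cap's rim meets them 10.5 mm above the collar; a push growing to about 15 N brings it past 7.5 mm, the push then drops, and below 3.5 mm the lugs click into the groove and draw the cap down. Pulling off takes about 15 N
- tester: fixed tester bottle (silver, black band, 60 mm in diameter up to 112 mm above the table, then narrowing to the collar) in a black holder 80 mm in diameter and 40 mm high; it cannot move; origin at the centre of the holder's underside on the table
- label_roll: paper label roll, 52 mm in diameter, 25 mm high, bystander; origin at the centre of its underside
- shampoo_a: large shampoo bottle with a teal top, 62 mm in diameter, 188 mm tall, bystander; origin under its centre
- shampoo_b: large shampoo bottle with a black top, the same size, bystander; origin under its centre
- cream_jar: low cream jar with a black lid, 68 mm in diameter, 55 mm tall, bystander; origin under its centre

How it is judged (in metres and radians):
On the way, in this order (a step that is already met when the one before it is completed fails the run):
1. both loose bottles stand upright in the two empty cells ((((horizontal distance between mini_a and dot_a below 0.012 m and z of mini_a in the frame of dot_a between -0.004 and 0.005 m and angle between mini_a's own z axis and vertical below 0.15 rad) and (horizontal distance between mini_b and dot_b below 0.012 m and z of mini_b in the frame of dot_b between -0.004 and 0.005 m and angle between mini_b's own z axis and vertical below 0.15 rad)) or ((horizontal distance between mini_a and dot_b below 0.012 m and z of mini_a in the frame of dot_b between -0.004 and 0.005 m and angle between mini_a's own z axis and vertical below 0.15 rad) and (horizontal distance between mini_b and dot_a below 0.012 m and z of mini_b in the frame of dot_a between -0.004 and 0.005 m and angle between mini_b's own z axis and vertical below 0.15 rad)))), for 0.2 s.
2. the cap has clicked onto the neck and sits flat on the collar (horizontal distance between cap and collar below 0.004 m and z of cap in the frame of collar between -0.003 and 0.0022 m and angle between the z axis of cap and the z axis of collar, either way round below 0.08 rad and angle between cap's own z axis and vertical below 0.5 rad), for 0.2 s.
At the end, for the whole second after the job is handed in: Each dotted cell holds a loose bottle: upright (0.15 rad), on its floor (5 mm), within 12 mm of the dot. Cap snapped home: centred within 4 mm, rim within 2.2 mm of the collar, flat (0.08 rad). Fingers on the cap (over 2 N) press it on the collar with over 4 N. Bystanders upright (all of step 2 and (((horizontal distance between mini_a and dot_a below 0.012 m and z of mini_a in the frame of dot_a between -0.004 and 0.005 m and angle between mini_a's own z axis and vertical below 0.15 rad) and (horizontal distance between mini_b and dot_b below 0.012 m and z of mini_b in the frame of dot_b between -0.004 and 0.005 m and angle between mini_b's own z axis and vertical below 0.15 rad)) or ((horizontal distance between mini_a and dot_b below 0.012 m and z of mini_a in the frame of dot_b between -0.004 and 0.005 m and angle between mini_a's own z axis and vertical below 0.15 rad) and (horizontal distance between mini_b and dot_a below 0.012 m and z of mini_b in the frame of dot_a between -0.004 and 0.005 m and angle between mini_b's own z axis and vertical below 0.15 rad))) and contact force between cap and collar above 4 N and contact force between the fingers and cap above 2 N and angle between each of label_roll, shampoo_a, shampoo_b, cream_jar, display_a, display_b's own z axis and vertical below 0.15 rad); the arm keeps its last pose, push and grip.
It fails at once if a bottle already in the tray is disturbed (moved over 25 mm) (distance of any of display_a, display_b from where it was at the start of the episode above 0.025 m).
It fails at once if the label roll, a large shampoo bottle or the cream jar is disturbed (moved over 25 mm) (distance of any of label_roll, shampoo_a, shampoo_b, cream_jar from where it was at the start of the episode above 0.025 m).
It also fails if it takes over 72 s, if anything falls off the work surface, if the arm or the gripper's body presses on something with over 40 N, if the wrist force passes 120 N, or if a joint passes its speed limit or range.

## Working session

There is one attempt and no reset: what is moved stays moved. The work goes in short steps, Python scripts to look and compute and a tool call to move; the robot and the scene stay as the last step left them, time stands still between calls to the robot, and variables do not carry over. Pictures are saved under pics/ and viewed, at most 10 in all, crops included, and the job is handed in when it is done.

Besides the shell and the picture viewer there is one more tool, called after "Request:" by a JSON object that holds its "method" and its "body", one argument or row to a line. servo_tool: Moves the arm, as the interface text tells. Shifts and turns lie within -1 to 1; 1 stands for 300 mm of shift or pi rad of turn. Its arguments: {"type":"object","properties":{"series":{"type":"array"},"grip_force":{"type":"number"}},"required":["series"]}

```bash
ls; mkdir -p pics; cat > h.py <<'E'
import numpy as np, cv2
from cell import get_obs, eyes, env
def cam(n):
    d=eyes.read_camera(n); z=d["depth"]; v,u=np.mgrid[:384,:512]
    c=np.stack([(u-d["cx"])/d["fx"]*z,(v-d["cy"])/d["fy"]*z,z],-1)
    R=np.array(d["rotation"]); 
    P=c@R.T+np.array(d["origin"]); P[z==0]=np.nan
    return d,P
E
python3 - <<'E'
from h import *
o=get_obs(); print(o)
ims=[]
for n in("scene","top"):
    d,P=cam(n); np.savez(n,P=P,f=d["frame"],o=d["origin"],R=d["rotation"]); print(n,d["origin"],d["fx"],d["rotation"])
    cv2.imwrite(f"pics/{n}0.png",cv2.cvtColor(d["frame"],cv2.COLOR_RGB2BGR))
E
```

```text
pics
{'time_s': 0.0, 'qpos': array([-72.5305371 ,  18.43866764,  -4.01305663,  83.17340756,
         1.29451603,  78.54070811,  -3.26018742]), 'joint_velocities': array([-0.00567785,  0.00879695,  0.03426893,  0.01082586, -0.09124302,
        0.08196305, -0.04654125]), 'effort': array([ 5.57667056e-05, -4.91279769e+01, -4.03597355e-01, -3.12526274e+01,
       -6.39089313e-02,  4.35140985e-02,  1.64522830e-04]), 'tool_pos': array([0.18628339, 0.62216984, 0.22147871]), 'tool_rot': array([-1.79892420e+02,  5.99580840e-03,  1.63337627e+02]), 'force': array([-0.29077179, -0.45553901, -0.78405316]), 'wrist_torque': array([0.01408559, 0.06680212, 0.00861728]), 'grasp_force': 0.0, 'grip_width': 0.08687635793135198}Traceback (most recent call last):
  File "<stdin>", line 5, in <module>
  File "h.py", line 7, in cam
    P=c@R.T+np.array(d["origin"]); P[z==0]=np.nan
      ~~~~~^~~~~~~~~~~~~~~~~~~~~~
ValueError: operands could not be broadcast together with shapes (384,512) (3,)
```

```bash
sed -i 's/R=np.array(d\["rotation"\]); /R=Rotation.from_euler("xyz",d["rotation"],degrees=True).as_matrix()/; 1a from scipy.spatial.transform import Rotation' h.py
python3 - <<'E'
from h import *
for n in("scene","top"):
    d,P=cam(n); np.savez(n,P=P,f=d["frame"],o=d["origin"],R=d["rotation"]); print(n,d["origin"],d["fx"],d["rotation"])
    z=P[...,2]; print(np.nanpercentile(z,[1,20,50,80,99]))
    cv2.imwrite(f"pics/{n}0.png",cv2.cvtColor(d["frame"],cv2.COLOR_RGB2BGR))
E
```

```text
scene [ 1.5136875  -0.15226854  1.26059594] 499.5536036350615 [-140.64439183   -0.40446762   80.75628331]
[-0.75850482 -0.03076633 -0.00201526  0.01141875  0.33991764]
top [ 0.4835903  -0.00259071  1.34802946] 395.49271284661023 [-175.480895      0.20372181  -90.09908887]
[-7.59776025e-01 -7.39351802e-01 -1.64201387e-04  3.88900642e-03
  2.73472832e-01]
```

View pics/scene0.png

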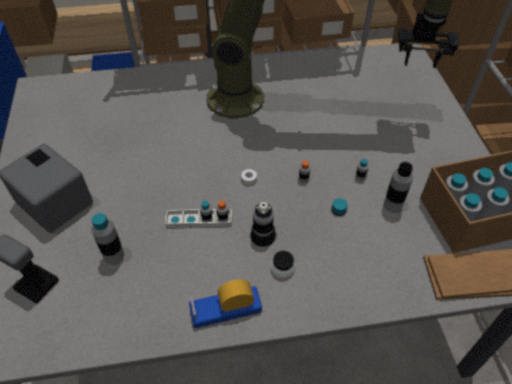

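View pics/top0.png

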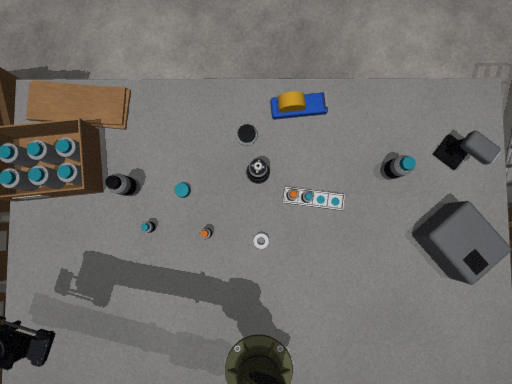

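The scene view shows mini_a (362,168), mini_b (304,171), the cap (340,206), the tester (263,222), and the tray (199,217) with its dots at the left end. In the top view, mini_a is at (147,227), mini_b (205,233), cap (182,190), tester (258,169), tray (313,198) and dots (321,199) and (335,201).

```bash
cat > m.py <<'E'
from h import *
import sys
def blob(P,u,v,r,lo,hi,mask=None):
    s=np.s_[v-r:v+r+1,u-r:u+r+1]; Q=P[s].reshape(-1,3); m=(Q[:,2]>lo)&(Q[:,2]<hi)
    if mask is not None: m&=mask[s].ravel()
    Q=Q[m]; 
    return (len(Q),Q.mean(0).round(4),((Q.min(0)+Q.max(0))/2).round(4),np.ptp(Q,0).round(3)) if len(Q) else None
if __name__=="__main__":
    px={"scene":dict(ma=(362,168),mb=(304,171),cap=(340,206),neck=(263,210),roll=(249,177),jar=(283,262),shb=(400,180)),
        "top":dict(ma=(147,227),mb=(205,233),cap=(182,190),neck=(258,166),roll=(261,240),jar=(247,133),shb=(120,184))}
    bands=dict(ma=(.07,.09),mb=(.07,.09),cap=(.025,.04),neck=(.145,.17),roll=(.018,.032),jar=(.045,.065),shb=(.15,.2))
    for n in px:
        D=np.load(n+".npz");P=D["P"];f=D["f"].astype(int)
        hsv=cv2.cvtColor(D["f"],cv2.COLOR_RGB2HSV)
        for k,(u,v) in px[n].items(): print(n,k,blob(P,u,v,14,*bands[k]))
        teal=(hsv[...,0]>80)&(hsv[...,0]<100)&(hsv[...,1]>110)
        for nm,(u,v) in (dict(d1=(191,218),d2=(175,219)) if n=="scene" else dict(d1=(321,199),d2=(335,201))).items():
            print(n,nm,blob(P,u,v,6,-.01,.02,teal))
        # tray rect: white & z<.03
        W=(hsv[...,1]<40)&(hsv[...,2]>170); u,v=(199,217) if n=="scene" else (313,198)
        M=np.zeros_like(W); M[v-22:v+23,u-40:u+41]=True
        Q=P[M&W&(P[...,2]>.012)&(P[...,2]<.03)]
        print(n,"tray",len(Q),Q[:,2].mean(),cv2.minAreaRect(Q[:,:2].astype(np.float32)*1000))
        C=P[M&(P[...,2]>.07)&(P[...,2]<.1)]; o=(hsv[...,0]<15)&(hsv[...,1]>120)
        for nm,mm in (("dispT",teal),("dispO",o)): print(n,nm,np.round(P[M&mm&(P[...,2]>.07)].mean(0),4))
E
python3 m.py
```

```text
scene ma (35, array([0.4696, 0.3643, 0.0769]), array([0.4686, 0.3647, 0.0772]), array([0.028, 0.02 , 0.014]))
scene mb (41, array([0.4498, 0.173 , 0.0765]), array([0.4475, 0.1731, 0.0764]), array([0.025, 0.022, 0.011]))
scene cap (147, array([0.5937, 0.2568, 0.03  ]), array([0.5939, 0.2574, 0.0303]), array([0.049, 0.045, 0.01 ]))
scene neck (67, array([0.6578, 0.0015, 0.1512]), array([ 6.577e-01, -3.000e-04,  1.510e-01]), array([0.025, 0.032, 0.012]))
scene roll (117, array([ 0.4217, -0.0073,  0.0225]), array([ 0.4213, -0.0067,  0.024 ]), array([0.054, 0.049, 0.012]))
scene jar (320, array([0.781 , 0.0388, 0.0531]), array([0.7784, 0.0394, 0.0533]), array([0.063, 0.058, 0.017]))
scene shb (231, array([0.6142, 0.4272, 0.169 ]), array([0.6083, 0.4311, 0.171 ]), array([0.046, 0.057, 0.042]))
scene d1 (26, array([ 0.5594, -0.2117,  0.0026]), array([ 0.561 , -0.2108,  0.0034]), array([0.024, 0.019, 0.016]))
scene d2 (27, array([ 0.5523, -0.2611,  0.0024]), array([ 0.5515, -0.26  ,  0.002 ]), array([0.022, 0.019, 0.013]))
scene tray 7 0.02045949760866672 ((582.23388671875, -209.623641967773
[... 658 characters left out ...]
072,  0.0248]), array([0.05 , 0.05 , 0.013]))
top jar (253, array([0.777 , 0.04  , 0.0548]), array([0.7777, 0.0387, 0.0533]), array([0.059, 0.057, 0.015]))
top shb (282, array([0.6002, 0.4264, 0.174 ]), array([0.6029, 0.4292, 0.1718]), array([0.052, 0.053, 0.044]))
top d1 (44, array([ 0.5595, -0.2111,  0.0049]), array([ 0.5598, -0.2115,  0.0043]), array([0.021, 0.023, 0.012]))
top d2 (44, array([ 0.5528, -0.2604,  0.0049]), array([ 0.553 , -0.2608,  0.0073]), array([0.021, 0.021, 0.016]))
top tray 95 0.020071736472424467 ((562.1854858398438, -185.96133422851562), (201.1055908203125, 52.08647918701172), 82.71025848388672)
top dispT [ 0.5653 -0.16    0.0838]
top dispO [ 0.5722 -0.1112  0.0841]
```

```bash
cat > go.py <<'E'
from h import *
import sys
def row(p,yaw=82.2):
    o=get_obs(); R=Rotation.from_euler("xyz",o["tool_rot"],degrees=True)
    T=Rotation.from_euler("xyz",[180,0,yaw],degrees=True)
    s=R.inv().apply(np.array(p)-o["tool_pos"])/.3; w=(R.inv()*T).as_rotvec()/np.pi
    return np.r_[s,w].round(4)
if __name__=="__main__":
    o=get_obs(); print(o["time_s"],o["tool_pos"].round(4),o["tool_rot"].round(2),o["force"].round(1),round(o["grip_width"],4))
    for a in sys.argv[1:]: print(a,row(eval(a)).tolist())
E
python3 go.py .31,.50,.22 .4675,.3645,.14
```

```text
0.15 [0.1863 0.6223 0.2217] [-1.7992e+02  1.0000e-02  1.6334e+02] [ 0.1 -0.4 -0.3] 0.087
.31,.50,.22 [-0.512, -0.2724, 0.0062, -0.0004, 0.0004, 0.4508]
.4675,.3645,.14 [-1.1444, -0.5542, 0.2733, -0.0004, 0.0004, 0.4508]
```

Request:
{"method": "servo_tool", "body": {
  "series": [
    [[-0.512,-0.272,0,0,0,0.45,1],[-0.512,-0.272,0,0,0,0.45,1],[-0.512,-0.272,0,0,0,0.45,1],[-0.512,-0.272,0,0,0,0.45,1],[-0.512,-0.272,0,0,0,0.45,1],[-1,-0.5,0.2,0,0,0.451,1],[-1,-0.5,0.2,0,0,0.451,1],[-1,-0.5,0.2,0,0,0.451,1],[-1,-0.5,0.2,0,0,0.451,1],[-1,-0.5,0.2,0,0,0.451,1],[-1,-0.5,0.2,0,0,0.451,1],[-1,-0.5,0.2,0,0,0.451,1]]
  ]
}}

```text
time_s: 1.15
tool_pos: [0.4316, 0.3914, 0.1617]
tool_rot: [-180.0, 0.1, 81.7]
force: [-0.4, 0.6, -0.1]
grip_width: 0.0867
grasp_force: 0.0
```

```bash
python3 go.py .4675,.3645,.105 .4675,.3645,.027
```

```text
1.15 [0.4316 0.3914 0.1617] [-1.7996e+02  7.0000e-02  8.1670e+01] [-0.4  0.6 -0.1] 0.0867
.4675,.3645,.105 [-0.0711, 0.1317, 0.1891, -0.0002, 0.0004, -0.003]
.4675,.3645,.027 [-0.0708, 0.1318, 0.4491, -0.0002, 0.0004, -0.003]
```

Request:
{"method": "servo_tool", "body": {
  "series": [
    [[-0.071,0.132,0.15,0,0,-0.003,1],[-0.071,0.132,0.19,0,0,-0.003,1],[-0.071,0.132,0.19,0,0,-0.003,1],[-0.071,0.132,0.27,0,0,-0.003,1],[-0.071,0.132,0.36,0,0,-0.003,1],[-0.071,0.132,0.44,0,0,-0.003,1],[-0.071,0.132,0.45,0,0,-0.003,1],[-0.071,0.132,0.45,0,0,-0.003,1],[-0.071,0.132,0.45,0,0,-0.003,0.3],[-0.071,0.132,0.45,0,0,-0.003,0.3],[-0.071,0.132,0.45,0,0,-0.003,0.3],[-0.071,0.132,0.45,0,0,-0.003,0.3]]
  ],
  "grip_force": 20
}}

```text
time_s: 2.15
tool_pos: [0.4679, 0.3673, 0.0291]
tool_rot: [179.9, -0.1, 82.7]
force: [0.5, -0.8, 0.0]
grip_width: 0.0676
grasp_force: 0.0
```

```bash
python3 go.py .4675,.3645,.14 .5528,-.2608,.14
```

```text
2.15 [0.4679 0.3673 0.0291] [ 1.7991e+02 -1.2000e-01  8.2700e+01] [ 0.5 -0.8  0. ] 0.0676
.4675,.3645,.14 [-0.0085, 0.0004, -0.3696, 0.0005, -0.0007, 0.0028]
.5528,-.2608,.14 [-2.0399, 0.5473, -0.3731, 0.0005, -0.0007, 0.0028]
```

Request:
{"method": "servo_tool", "body": {
  "series": [
    [[-0.008,0,0,0,0,0.002,0.3],[-0.008,0,0,0,0,0.002,0.2],[-0.008,0,0,0,0,0.002,0.1],[-0.008,0,0,0,0,0.002,0],[-0.008,0,0,0,0,0.002,0],[-0.008,0,0,0,0,0.002,0],[-0.008,0,0,0,0,0.002,0],[-0.008,0,0,0,0,0.002,0]]
  ]
}}

```text
time_s: 2.82
tool_pos: [0.4669, 0.3641, 0.0276]
tool_rot: [180.0, -0.0, 82.3]
force: [-0.1, -0.2, 0.6]
grip_width: 0.0359
grasp_force: 20.0
```

```bash
python3 go.py .4675,.3645,.17 .5528,-.2608,.14
```

```text
2.8167 [0.4669 0.3641 0.0276] [180.    -0.    82.34] [-0.1 -0.2  0.6] 0.0359
.4675,.3645,.17 [0.0015, 0.002, -0.4747, 0.0, -0.0, 0.0008]
.5528,-.2608,.14 [-2.0263, 0.5617, -0.3748, 0.0, -0.0, 0.0008]
```

Request:
{"method": "servo_tool", "body": {
  "series": [
    [[0,0,-0.12,0,0,0,0],[0,0,-0.25,0,0,0,0],[-0.07,0.02,-0.36,0,0,0,0],[-0.17,0.05,-0.44,0,0,0,0],[-0.29,0.08,-0.47,0,0,0,0],[-0.41,0.12,-0.47,0,0,0,0],[-0.53,0.15,-0.47,0,0,0,0],[-0.65,0.18,-0.47,0,0,0,0],[-0.77,0.22,-0.47,0,0,0,0],[-0.88,0.25,-0.47,0,0,0,0],[-0.96,0.27,-0.47,0,0,0,0],[-1,0.28,-0.47,0,0,0,0]]
  ]
}}

```text
time_s: 3.82
tool_pos: [0.5102, 0.0511, 0.1687]
tool_rot: [180.0, 0.0, 82.0]
force: [-0.3, -0.2, -0.3]
grip_width: 0.0357
grasp_force: 20.0
```

```bash
python3 go.py .5528,-.2608,.17
```

```text
3.8167 [0.5102 0.0511 0.1687] [1.7998e+02 5.0000e-02 8.2030e+01] [-0.3 -0.2 -0.3] 0.0357
.5528,-.2608,.17 [-1.0101, 0.2849, -0.0035, 0.0001, 0.0003, -0.0009]
```

Request:
{"method": "servo_tool", "body": {
  "series": [
    [[-0.08,0.02,0,0,0,0,0],[-0.19,0.05,0,0,0,0,0],[-0.31,0.09,0,0,0,0,0],[-0.43,0.12,0,0,0,0,0],[-0.55,0.15,0,0,0,0,0],[-0.67,0.19,0,0,0,0,0],[-0.79,0.22,0,0,0,0,0],[-0.9,0.25,0,0,0,0,0],[-0.97,0.275,0.05,0,0,0,0],[-1,0.284,0.1,0,0,0,0],[-1,0.284,0.13,0,0,0,0],[-1,0.284,0.13,0,0,0,0]]
  ]
}}

```text
time_s: 4.82
tool_pos: [0.5533, -0.2513, 0.1267]
tool_rot: [-179.7, -0.1, 82.4]
force: [-0.3, 0.9, -0.9]
grip_width: 0.035
grasp_force: 20.0
```

```bash
python3 go.py .5528,-.2608,.06 .5528,-.2608,.0325
```

```text
4.8167 [ 0.5533 -0.2513  0.1267] [-1.7971e+02 -8.0000e-02  8.2360e+01] [-0.3  0.9 -0.9] 0.035
.5528,-.2608,.06 [-0.032, 0.0036, 0.2223, -0.0016, -0.0005, 0.0009]
.5528,-.2608,.0325 [-0.0322, 0.0041, 0.314, -0.0016, -0.0005, 0.0009]
```

Request:
{"method": "servo_tool", "body": {
  "series": [
    [[-0.01,0,0.1,0,0,0,0],[-0.01,0,0.18,0,0,0,0],[-0.01,0,0.18,0,0,0,0],[-0.01,0,0.18,0,0,0,0],[-0.01,0,0.18,0,0,0,0],[-0.01,0,0.18,0,0,0,0]]
  ]
}}

```text
time_s: 5.32
tool_pos: [0.5557, -0.2557, 0.0777]
tool_rot: [179.8, -0.0, 82.4]
force: [-0.0, -0.1, -0.2]
grip_width: 0.0352
grasp_force: 20.0
```

```bash
python3 go.py .5528,-.2608,.0335
```

```text
5.3167 [ 0.5557 -0.2557  0.0777] [179.81  -0.    82.41] [-0.  -0.1 -0.2] 0.0352
.5528,-.2608,.0335 [-0.018, -0.0079, 0.1473, 0.0011, -0.0, 0.0012]
```

Request:
{"method": "servo_tool", "body": {
  "series": [
    [[-0.018,-0.008,0,0,0,0,0],[-0.018,-0.008,0,0,0,0,0],[-0.018,-0.008,0.03,0,0,0,0],[-0.018,-0.008,0.06,0,0,0,0],[-0.018,-0.008,0.09,0,0,0,0],[-0.018,-0.008,0.12,0,0,0,0],[-0.018,-0.008,0.145,0,0,0,0],[-0.018,-0.008,0.147,0,0,0,0],[-0.018,-0.008,0.147,0,0,0,0],[-0.018,-0.008,0.147,0,0,0,0]]
  ]
}}

```text
time_s: 6.15
tool_pos: [0.5508, -0.261, 0.0308]
tool_rot: [-180.0, -0.0, 82.3]
force: [-0.7, 1.1, -0.5]
grip_width: 0.0351
grasp_force: 20.0
```

```bash
python3 go.py .5528,-.2608,.0325
```

```text
6.15 [ 0.5508 -0.261   0.0308] [-179.96   -0.     82.34] [-0.7  1.1 -0.5] 0.0351
.5528,-.2608,.0325 [0.0016, 0.0065, -0.0057, -0.0002, -0.0, 0.0008]
```

Request:
{"method": "servo_tool", "body": {
  "series": [
    [[0,0.003,0,0,0,0,0.3],[0,0.003,0,0,0,0,0.6],[0,0.003,0,0,0,0,0.8],[0,0.003,0,0,0,0,0.8],[0,0.003,0,0,0,0,0.8],[0,0.003,-0.08,0,0,0,0.8],[0,0.003,-0.2,0,0,0,0.8],[0,0.003,-0.32,0,0,0,0.8],[0.05,0.003,-0.42,0,0,0,0.9],[0.15,-0.02,-0.47,0,0,0,1],[0.27,-0.07,-0.47,0,0,0,1],[0.39,-0.11,-0.47,0,0,0,1]]
  ]
}}

```text
time_s: 7.15
tool_pos: [0.5341, -0.1407, 0.174]
tool_rot: [179.8, -0.0, 82.2]
force: [0.5, 0.5, -0.4]
grip_width: 0.0848
grasp_force: 0.0
```

```bash
python3 go.py .447,.1735,.15
```

```text
7.15 [ 0.5341 -0.1407  0.174 ] [ 1.7982e+02 -1.0000e-02  8.2200e+01] [ 0.5  0.5 -0.4] 0.0848
.447,.1735,.15 [0.9981, -0.4302, 0.079, 0.001, -0.0, -0.0]
```

Request:
{"method": "servo_tool", "body": {
  "series": [
    [[0.12,-0.05,0,0,0,0,1],[0.24,-0.1,0,0,0,0,1],[0.36,-0.155,0,0,0,0,1],[0.48,-0.21,0,0,0,0,1],[0.6,-0.26,0,0,0,0,1],[0.71,-0.31,0,0,0,0,1],[0.82,-0.355,0.03,0,0,0,1],[0.91,-0.39,0.07,0,0,0,1],[0.97,-0.42,0.1,0,0,0,1],[0.97,-0.42,0.13,0,0,0,1],[0.97,-0.42,0.13,0,0,0,1],[0.97,-0.42,0.13,0,0,0,1]]
  ]
}}

```text
time_s: 8.15
tool_pos: [0.4479, 0.1633, 0.1333]
tool_rot: [-180.0, 0.1, 82.3]
force: [0.5, 1.2, 0.2]
grip_width: 0.0869
grasp_force: 0.0
```

```bash
python3 go.py .447,.1735,.028
python3 - <<'E'
from m import *
d,P=cam("top"); np.savez("top1",P=P,f=d["frame"])
cv2.imwrite("pics/top1.png",cv2.resize(cv2.cvtColor(d["frame"][140:260,180:360],cv2.COLOR_RGB2BGR),(720,480),interpolation=cv2.INTER_CUBIC))
print(blob(P,335,200,7,.07,.1), blob(P,307,197,5,.07,.1))
E
```

```text
8.15 [0.4479 0.1633 0.1333] [-1.7998e+02  6.0000e-02  8.2270e+01] [0.5 1.2 0.2] 0.0869
.447,.1735,.028 [0.0337, -0.0076, 0.351, -0.0001, 0.0003, 0.0004]
(49, array([ 0.5519, -0.2568,  0.0823]), array([ 0.5508, -0.2577,  0.0791]), array([0.022, 0.021, 0.018])) (47, array([ 0.565 , -0.1598,  0.0824]), array([ 0.5626, -0.1602,  0.0798]), array([0.026, 0.021, 0.019]))
```

View pics/top1.png

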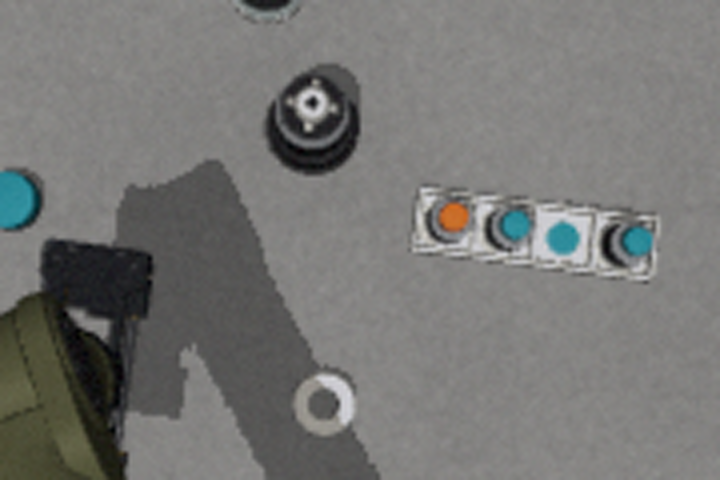

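The picture shows mini_a upright in the far cell (636,241) at about (0.551, -0.257), 4 mm from its dot. The free dot is at (563,238) and the tester neck at (312,102). Next is mini_b.

Request:
{"method": "servo_tool", "body": {
  "series": [
    [[0.02,-0.005,0,0,0,0,1],[0.02,-0.005,0,0,0,0,1],[0.02,-0.005,0,0,0,0,1],[0.02,-0.005,0,0,0,0,1]]
  ]
}}

```text
time_s: 8.53
tool_pos: [0.4475, 0.1704, 0.1338]
tool_rot: [180.0, -0.0, 82.3]
force: [0.1, -0.6, 0.5]
grip_width: 0.0869
grasp_force: 0.0
```

```bash
python3 go.py .447,.174,.028
```

```text
8.5333 [0.4475 0.1704 0.1338] [ 1.7997e+02 -2.0000e-02  8.2300e+01] [ 0.1 -0.6  0.5] 0.0869
.447,.174,.028 [0.0116, -0.0035, 0.3528, 0.0002, -0.0001, 0.0006]
```

Request:
{"method": "servo_tool", "body": {
  "series": [
    [[0.012,-0.003,0.06,0,0,0,1],[0.012,-0.003,0.15,0,0,0,1],[0.012,-0.003,0.24,0,0,0,1],[0.012,-0.003,0.32,0,0,0,1],[0.012,-0.003,0.352,0,0,0,0.8],[0.012,-0.003,0.352,0,0,0,0.6],[0.012,-0.003,0.352,0,0,0,0.5],[0.012,-0.003,0.352,0,0,0,0.3],[0.012,-0.003,0.352,0,0,0,0.1],[0.012,-0.003,0.352,0,0,0,0],[0.012,-0.003,0.352,0,0,0,0],[0.012,-0.003,0.352,0,0,0,0]]
  ]
}}

```text
time_s: 9.53
tool_pos: [0.4471, 0.1746, 0.0285]
tool_rot: [180.0, -0.1, 82.3]
force: [0.0, 0.3, -0.0]
grip_width: 0.0414
grasp_force: 0.0
```

Request:
{"method": "servo_tool", "body": {
  "series": [
    [[0,0,0,0,0,0,0],[0,0,0,0,0,0,0],[0,0,0,0,0,0,0]]
  ]
}}

```text
time_s: 9.78
tool_pos: [0.4469, 0.1745, 0.0282]
tool_rot: [180.0, -0.0, 82.3]
force: [-1.0, 0.0, 2.6]
grip_width: 0.0353
grasp_force: 20.0
```

```bash
python3 go.py .5595,-.2115,.17
```

```text
9.7833 [0.4469 0.1745 0.0282] [ 1.7999e+02 -2.0000e-02  8.2340e+01] [-1.   0.   2.6] 0.0353
.5595,-.2115,.17 [-1.225, 0.5436, -0.4731, 0.0001, -0.0001, 0.0008]
```

Request:
{"method": "servo_tool", "body": {
  "series": [
    [[0,0,-0.12,0,0,0,0],[0,0,-0.25,0,0,0,0],[-0.06,0.03,-0.36,0,0,0,0],[-0.16,0.07,-0.44,0,0,0,0],[-0.28,0.12,-0.47,0,0,0,0],[-0.4,0.18,-0.47,0,0,0,0],[-0.52,0.23,-0.47,0,0,0,0],[-0.64,0.28,-0.47,0,0,0,0],[-0.76,0.34,-0.47,0,0,0,0],[-0.87,0.39,-0.47,0,0,0,0],[-0.96,0.43,-0.47,0,0,0,0],[-1,0.445,-0.47,0,0,0,0]]
  ]
}}

```text
time_s: 10.78
tool_pos: [0.5391, -0.1463, 0.1689]
tool_rot: [180.0, 0.2, 82.0]
force: [-0.7, -0.2, 0.3]
grip_width: 0.0357
grasp_force: 20.0
```

Request:
{"method": "servo_tool", "body": {
  "series": [
    [[-0.06,0.03,0,0,0,0,0],[-0.13,0.06,0,0,0,0,0],[-0.19,0.085,0,0,0,0,0],[-0.22,0.098,0,0,0,0,0],[-0.22,0.098,0.06,0,0,0,0],[-0.22,0.098,0.15,0,0,0,0],[-0.22,0.098,0.15,0,0,0,0],[-0.22,0.098,0.15,0,0,0,0]]
  ]
}}

```text
time_s: 11.45
tool_pos: [0.5582, -0.209, 0.1226]
tool_rot: [-179.8, -0.0, 82.4]
force: [0.0, -0.7, -1.0]
grip_width: 0.0352
grasp_force: 20.0
```

```bash
python3 go.py .5595,-.2115,.065
```

```text
11.45 [ 0.5582 -0.209   0.1226] [-1.7978e+02 -3.0000e-02  8.2370e+01] [ 0.  -0.7 -1. ] 0.0352
.5595,-.2115,.065 [-0.0077, 0.0062, 0.1918, -0.0012, -0.0002, 0.0009]
```

Request:
{"method": "servo_tool", "body": {
  "series": [
    [[-0.006,0.006,0.06,0,0,0,0],[-0.006,0.006,0.13,0,0,0,0],[-0.006,0.006,0.13,0,0,0,0],[-0.006,0.006,0.13,0,0,0,0],[-0.006,0.006,0.13,0,0,0,0],[-0.006,0.006,0.13,0,0,0,0]]
  ]
}}

```text
time_s: 11.95
tool_pos: [0.5622, -0.2124, 0.0868]
tool_rot: [179.8, 0.0, 82.4]
force: [-0.7, 1.1, -0.8]
grip_width: 0.0357
grasp_force: 20.0
```

```bash
python3 go.py .5595,-.2115,.0325
```

```text
11.95 [ 0.5622 -0.2124  0.0868] [179.83   0.    82.36] [-0.7  1.1 -0.8] 0.0357
.5595,-.2115,.0325 [0.0019, -0.0097, 0.181, 0.0009, 0.0, 0.0009]
```

Request:
{"method": "servo_tool", "body": {
  "series": [
    [[0.001,-0.006,0,0,0,0,0],[0.001,-0.006,0.04,0,0,0,0],[0.001,-0.006,0.08,0,0,0,0],[0.001,-0.006,0.11,0,0,0,0],[0.001,-0.006,0.14,0,0,0,0],[0.001,-0.006,0.17,0,0,0,0],[0.001,-0.006,0.18,0,0,0,0],[0.001,-0.006,0.18,0,0,0,0],[0.001,-0.006,0.18,0,0,0,0],[0.001,-0.006,0.18,0,0,0,0]]
  ]
}}

```text
time_s: 12.78
tool_pos: [0.5585, -0.2115, 0.0312]
tool_rot: [-179.9, -0.1, 82.3]
force: [-4.2, 2.8, 9.0]
grip_width: 0.0352
grasp_force: 20.0
```

```bash
python3 go.py .5595,-.2115,.0315
```

```text
12.7833 [ 0.5585 -0.2115  0.0312] [-1.799e+02 -6.000e-02  8.233e+01] [-4.2  2.8  9. ] 0.0352
.5595,-.2115,.0315 [0.0005, 0.0031, -0.0011, -0.0006, -0.0003, 0.0007]
```

Seated (9 N floor contact). Release, rise and head for the cap.

Request:
{"method": "servo_tool", "body": {
  "series": [
    [[0,0.002,-0.003,0,0,0,0.3],[0,0.002,-0.003,0,0,0,0.6],[0,0.002,-0.003,0,0,0,0.8],[0,0.002,-0.003,0,0,0,0.8],[0,0.002,-0.003,0,0,0,0.8],[0,0.002,-0.08,0,0,0,0.8],[0,0.002,-0.2,0,0,0,0.8],[0,0.002,-0.32,0,0,0,0.8],[0,0.002,-0.44,0,0,0,0.9],[0.05,-0.03,-0.55,0,0,0,1],[0.15,-0.1,-0.62,0,0,0,1],[0.25,-0.17,-0.62,0,0,0,1]]
  ]
}}

```text
time_s: 13.78
tool_pos: [0.5209, -0.1324, 0.2217]
tool_rot: [179.5, 0.0, 82.1]
force: [-0.4, 1.0, 0.6]
grip_width: 0.0845
grasp_force: 0.0
```

```bash
python3 go.py .5,.05,.22 .5915,.257,.22
```

```text
13.7833 [ 0.5209 -0.1324  0.2217] [1.795e+02 3.000e-02 8.209e+01] [-0.4  1.   0.6] 0.0845
.5,.05,.22 [0.5925, -0.1526, 0.0039, 0.0028, 0.0002, -0.0006]
.5915,.257,.22 [1.3179, 0.0546, 0.0054, 0.0028, 0.0002, -0.0006]
```

Request:
{"method": "servo_tool", "body": {
  "series": [
    [[0.12,-0.04,0,0,0,0,1],[0.24,-0.07,0,0,0,0,1],[0.36,-0.1,0,0,0,0,1],[0.48,-0.12,0,0,0,0,1],[0.6,-0.12,0,0,0,0,1],[0.72,-0.1,0,0,0,0,1],[0.84,-0.07,0,0,0,0,1],[0.93,-0.04,0,0,0,0,1],[1,0,0,0,0,0,1],[1,0.05,0,0,0,0,1],[1,0.05,0,0,0,0,1]]
  ]
}}

```text
time_s: 14.7
tool_pos: [0.5751, 0.1659, 0.2161]
tool_rot: [179.9, 0.1, 82.4]
force: [-0.1, -1.0, -0.4]
grip_width: 0.0867
grasp_force: 0.0
```

```bash
python3 go.py .5915,.257,.1
python3 - <<'E'
from m import *
for n,ps in (("top",[(335,200),(321,198),(307,197),(293,194)]),("scene",[(177,209),(192,209),(206,207),(221,207)])):
    d,P=cam(n)
    for p in ps: print(n,blob(P,*p,6,.07,.1))
    if n=="scene":
        print(blob(P,263,208,12,.148,.17),d["fx"])
        a=cv2.resize(d["frame"][170:250,150:300],(750,400),interpolation=cv2.INTER_CUBIC)
        cv2.imwrite("pics/scene1.png",a[...,::-1])
E
```

```text
14.7 [0.5751 0.1659 0.2161] [1.7993e+02 9.0000e-02 8.2440e+01] [-0.1 -1.  -0.4] 0.0867
.5915,.257,.1 [0.3088, 0.0137, 0.3865, 0.0004, 0.0005, 0.0013]
top (44, array([ 0.5519, -0.2559,  0.0827]), array([ 0.5521, -0.2559,  0.0806]), array([0.019, 0.018, 0.016]))
top (44, array([ 0.5595, -0.2096,  0.0833]), array([ 0.5587, -0.2099,  0.0819]), array([0.02 , 0.021, 0.018]))
top (45, array([ 0.5651, -0.1595,  0.0828]), array([ 0.5655, -0.1588,  0.0801]), array([0.02 , 0.022, 0.018]))
top (43, array([ 0.572 , -0.1101,  0.0827]), array([ 0.5721, -0.1104,  0.0796]), array([0.02 , 0.022, 0.018]))
scene (31, array([ 0.5591, -0.2566,  0.0793]), array([ 0.5578, -0.2557,  0.0786]), array([0.016, 0.016, 0.017]))
scene (38, array([ 0.566 , -0.2101,  0.079 ]), array([ 0.5671, -0.2095,  0.0789]), array([0.017, 0.019, 0.017]))
scene (53, array([ 0.5699, -0.1607,  0.0789]), array([ 0.5691, -0.1603,  0.0785]), array([0.025, 0.022, 0.016]))
scene (51, array([ 0.5766, -0.1119,  0.0795]), array([ 0.5748, -0.1119,  0.0792]), array([0.021, 0.022, 0.017]))
(55, array([0.6565, 0.0015, 0.1518]), array([0.6567, 0.002 , 0.1533]), array([0.028, 0.027, 0.01 ])) 499.5536036350615
```

View pics/scene1.png

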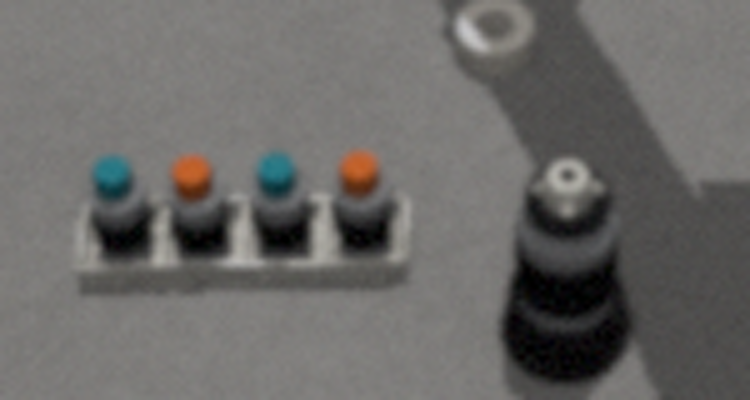

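The scene crop shows all four bottles upright in the tray (tops at (112,175), (193,177), (277,173), (360,172)) and the neck hole at (567,176). Now I'll refine the neck axis and go to the cap.

Request:
{"method": "servo_tool", "body": {
  "series": [
    [[0.1,0.005,0,0,0,0,1],[0.2,0.01,0.05,0,0,0,1],[0.27,0.013,0.12,0,0,0,1],[0.29,0.013,0.24,0,0,0,1],[0.29,0.013,0.33,0,0,0,1],[0.29,0.013,0.33,0,0,0,1],[0.29,0.013,0.33,0,0,0,1],[0.29,0.013,0.33,0,0,0,1]]
  ]
}}

```text
time_s: 15.47
tool_pos: [0.59, 0.2497, 0.1201]
tool_rot: [179.9, -0.1, 82.2]
force: [1.3, -0.2, 0.4]
grip_width: 0.0869
grasp_force: 0.0
```

```bash
python3 go.py .5915,.257,.006
python3 - <<'E'
from h import *
d0={"top":(395.49271,),"scene":(499.5536,)}
for n,zs in (("top",None),("scene",None)):
    d,_=cam(n); R=Rotation.from_euler("xyz",d["rotation"],degrees=True).as_matrix(); o=np.array(d["origin"])
    f=d["frame"]; hsv=cv2.cvtColor(f,cv2.COLOR_RGB2HSV)
    def inter(u,v,z):
        r=R@np.array([(u-d["cx"])/d["fx"],(v-d["cy"])/d["fy"],1]); return (o+r*(z-o[2])/r[2]).round(4)
    D=np.load(n+".npz")["f"]; h0=cv2.cvtColor(D,cv2.COLOR_RGB2HSV)
    u,v=(258,166) if n=="top" else (263,205)
    s=np.s_[v-9:v+10,u-9:u+10]; print(n,f[s][...,1][::1] if n=="top" else f[s][...,1])
    print(inter(258,165.5,.154) if n=="top" else inter(263.2,205,.154))
    u,v=(182,190) if n=="top" else (340,206)
    M=(h0[...,0]>80)&(h0[...,0]<100)&(h0[...,1]>110); w=np.argwhere(M[v-12:v+13,u-12:u+13])+[v-12,u-12]
    c=w.mean(0); print("cap",len(w),c,inter(c[1],c[0],.032 if n=="top" else .028))
E
```

```text
15.4667 [0.59   0.2497 0.1201] [ 1.7987e+02 -8.0000e-02  8.2240e+01] [ 1.3 -0.2  0.4] 0.0869
.5915,.257,.006 [0.0242, 0.0008, 0.3805, 0.0007, -0.0005, 0.0002]
top [[134 132 128 130 131 135 131 129  91  84  86  86  84  86  86  87  82  88
  126]
 [134 133 134 132 127 123  92  72  74  68  70  80  87  86  87  86  85  87
   87]
 [135 135 137 137 104  63  57  47  40  69  64  46  58  75  85  88  88  90
   85]
 [134 131 132 116  69  39  37  42  34 141 124  58  35  55  73  87  89  85
   84]
 [133 131 104  56  34  38  39  64  81 122 111  62  34  29  41  74  84  84
   86]
 [124 112  61  38  40  45  90 139 175 170 143 112  51  29  31  50  76  84
   87]
 [112  82  55  51  48  98 175 205 199 197 212 185 100  45  35  38  47  74
   84]
 [106  63  73 109  91 150 201 200 128  79 184 207 150  75  42  36  52  78
   81]
 [103  65  87 157 130 157 203 114  43  31 119 199 170  96  62  44  44  72
   51]
 [102  60  59  84 113 175 206 150  90  57 163 204 170 130 136  77  44  75
   46]
 [104  64  43  39  61 135 197 209 178 144 201 204 150 138 157  90  42  81
   51]
 [108  68  41  37  50 119 164 199 203 206 202 
[... 1621 characters left out ...]
163 171 171 168 162 147 124 120 118 110  96
  114]
 [109  75  72  91  95 103 118 133 143 148 145 133 119 104  98 100  89  81
  100]
 [103  66  39  57  71  88 100 107 119 122 118 108  98  86  71  64  52  63
   96]
 [ 95  56  27  34  61  77  91 102 116 122 116 100  89  75  54  34  32  56
   92]
 [ 89  48  28  29  47  69  83 100 122 138 122  94  78  64  43  26  28  50
   87]
 [ 90  52  26  18  34  49  64  88 115 131 117  84  57  44  32  25  26  55
   83]
 [ 88  60  33  27  20  32  38  56  75  91  78  54  40  30  29  23  35  64
   90]
 [ 84  66  42  23  30  20  27  27  34  49  33  24  25  20  20  20  39  72
   92]]
[0.6571 0.0009 0.154 ]
cap 191 [206.2513089  339.17801047] [0.6015 0.2529 0.028 ]
```

Request:
{"method": "servo_tool", "body": {
  "series": [
    [[0.02,0.001,0.08,0,0,0,1],[0.02,0.001,0.18,0,0,0,1],[0.02,0.001,0.28,0,0,0,1],[0.02,0.001,0.28,0,0,0,1],[0.02,0.001,0.28,0,0,0,1],[0.02,0.001,0.28,0,0,0,1],[0.02,0.001,0.28,0,0,0,1]]
  ]
}}

```text
time_s: 16.15
tool_pos: [0.5922, 0.257, 0.037]
tool_rot: [179.8, -0.2, 82.3]
force: [-0.2, -0.2, -0.2]
grip_width: 0.0873
grasp_force: 0.0
```

```bash
python3 go.py .5915,.257,.006
```

```text
16.15 [0.5922 0.257  0.037 ] [ 1.7977e+02 -1.7000e-01  8.2310e+01] [-0.2 -0.2 -0.2] 0.0873
.5915,.257,.006 [-0.0008, -0.0028, 0.1035, 0.0013, -0.0009, 0.0006]
```

Request:
{"method": "servo_tool", "body": {
  "series": [
    [[-0.001,-0.002,0.05,0.001,-0.001,0,1],[-0.001,-0.002,0.09,0.001,-0.001,0,1],[-0.001,-0.002,0.1,0.001,-0.001,0,0.8],[-0.001,-0.002,0.1,0.001,-0.001,0,0.7],[-0.001,-0.002,0.1,0.001,-0.001,0,0.6],[-0.001,-0.002,0.1,0.001,-0.001,0,0.5],[-0.001,-0.002,0.1,0.001,-0.001,0,0.4],[-0.001,-0.002,0.1,0.001,-0.001,0,0],[-0.001,-0.002,0.1,0.001,-0.001,0,0],[-0.001,-0.002,0.1,0.001,-0.001,0,0],[-0.001,-0.002,0.1,0.001,-0.001,0,0]]
  ],
  "grip_force": 50
}}

```text
time_s: 17.07
tool_pos: [0.5898, 0.2564, 0.0043]
tool_rot: [-179.9, 0.1, 82.3]
force: [0.7, -0.3, 1.7]
grip_width: 0.0478
grasp_force: 50.3
```

```bash
python3 go.py .654,.0015,.23
```

```text
17.0667 [0.5898 0.2564 0.0043] [-1.7986e+02  1.5000e-01  8.2340e+01] [ 0.7 -0.3  1.7] 0.0478
.654,.0015,.23 [-0.8153, 0.3236, -0.751, -0.0008, 0.0008, 0.0008]
```

Request:
{"method": "servo_tool", "body": {
  "series": [
    [[0,0,-0.06,0,0,0,0],[0,0,-0.16,0,0,0,0],[0,0,-0.28,0,0,0,0],[0,0,-0.4,0,0,0,0],[-0.05,0.02,-0.51,0,0,0,0],[-0.13,0.05,-0.6,0,0,0,0],[-0.24,0.095,-0.64,0,0,0,0],[-0.36,0.14,-0.65,0,0,0,0],[-0.48,0.19,-0.65,0,0,0,0],[-0.6,0.24,-0.65,0,0,0,0],[-0.71,0.28,-0.65,0,0,0,0],[-0.8,0.32,-0.65,0,0,0,0]]
  ]
}}

```text
time_s: 18.07
tool_pos: [0.6531, 0.0023, 0.1996]
tool_rot: [-179.8, 0.2, 82.2]
force: [0.5, -0.7, 0.1]
grip_width: 0.0474
grasp_force: 50.3
```

Request:
{"method": "servo_tool", "body": {
  "series": [
    [[0,0,0,0,0,0,0],[0,0,0,0,0,0,0],[0,0,0,0,0,0,0],[0,0,0,0,0,0,0],[0,0,0,0,0,0,0],[0,0,0,0,0,0,0]]
  ]
}}

```text
time_s: 18.57
tool_pos: [0.6531, 0.0079, 0.1992]
tool_rot: [-179.8, 0.1, 82.5]
force: [-0.0, 0.7, -0.5]
grip_width: 0.0473
grasp_force: 50.3
```

```bash
python3 go.py .654,.0015,.162
python3 - <<'E'
from m import *
d,P=cam("scene"); 
hsv=cv2.cvtColor(d["frame"],cv2.COLOR_RGB2HSV); M=(hsv[...,0]>80)&(hsv[...,0]<100)&(hsv[...,1]>90)
print(blob(P,263,195,25,.18,.24,M))
cv2.imwrite("pics/scene2.png",cv2.resize(d["frame"][130:250,210:310],(600,720)[::1] if 0 else (500,600),interpolation=cv2.INTER_CUBIC)[...,::-1])
E
```

```text
18.5667 [0.6531 0.0079 0.1992] [-1.7981e+02  1.5000e-01  8.2480e+01] [-0.   0.7 -0.5] 0.0473
.654,.0015,.162 [-0.0204, 0.0061, 0.1242, -0.0011, 0.0008, 0.0016]
(1, array([0.6265, 0.0074, 0.2294]), array([0.6265, 0.0074, 0.2294]), array([0., 0., 0.]))
```

View pics/scene2.png

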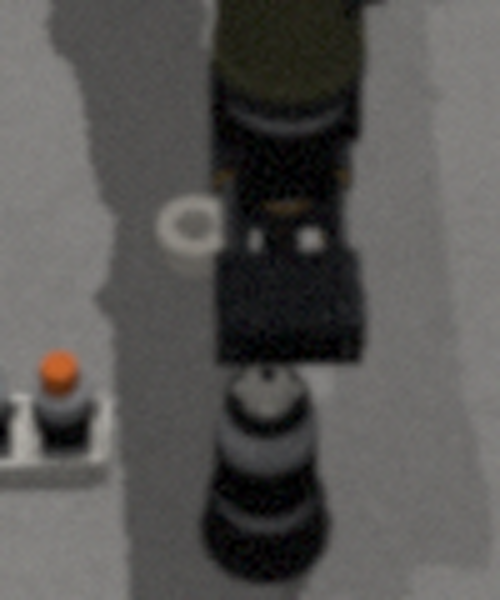

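The gripper body (290,300) hides the cap, but the 47 mm opening shows it is held. The neck (268,380) lies below it and slightly to the left, which agrees with the 6 mm y error, so I'll correct that.

Request:
{"method": "servo_tool", "body": {
  "series": [
    [[-0.02,0.005,0,-0.001,0.001,0.001,0],[-0.02,0.005,0.05,-0.001,0.001,0.001,0],[-0.02,0.005,0.09,-0.001,0.001,0.001,0],[-0.02,0.005,0.09,-0.001,0.001,0.001,0],[-0.02,0.005,0.09,-0.001,0.001,0.001,0],[-0.02,0.005,0.09,-0.001,0.001,0.001,0],[-0.02,0.005,0.09,-0.001,0.001,0.001,0],[-0.02,0.005,0.09,-0.001,0.001,0.001,0]]
  ]
}}

```text
time_s: 19.28
tool_pos: [0.6543, -0.0001, 0.1731]
tool_rot: [179.9, -0.0, 82.2]
force: [0.1, 0.0, 0.3]
grip_width: 0.0474
grasp_force: 50.3
```

```bash
python3 go.py .654,.001,.15
```

```text
19.2833 [ 6.543e-01 -1.000e-04  1.731e-01] [ 1.7993e+02 -2.0000e-02  8.2170e+01] [0.1 0.  0.3] 0.0474
.654,.001,.15 [0.0033, -0.0015, 0.0769, 0.0004, -0.0001, -0.0002]
```

Request:
{"method": "servo_tool", "body": {
  "series": [
    [[0.003,0,0,0,0,0,0],[0.003,0,0.02,0,0,0,0],[0.003,0,0.04,0,0,0,0],[0.003,0,0.055,0,0,0,0],[0.003,0,0.068,0,0,0,0],[0.003,0,0.068,0,0,0,0],[0.003,0,0.068,0,0,0,0],[0.003,0,0.068,0,0,0,0]]
  ],
  "grip_force": 60
}}

```text
time_s: 19.95
tool_pos: [0.6541, 0.0007, 0.152]
tool_rot: [180.0, 0.0, 82.2]
force: [0.3, 0.9, -0.7]
grip_width: 0.0473
grasp_force: 60.3
```

```bash
python3 go.py .654,.001,.1383
```

```text
19.95 [0.6541 0.0007 0.152 ] [179.99   0.    82.16] [ 0.3  0.9 -0.7] 0.0473
.654,.001,.1383 [0.001, -0.0005, 0.0457, 0.0001, 0.0, -0.0002]
```

Request:
{"method": "servo_tool", "body": {
  "series": [
    [[0,0,0.008,0,0,0,0],[0,0,0.015,0,0,0,0],[0,0,0.022,0,0,0,0],[0,0,0.03,0,0,0,0],[0,0,0.03,0,0,0,0],[0,0,0.03,0,0,0,0]]
  ]
}}

```text
time_s: 20.45
tool_pos: [0.6553, 0.0001, 0.1457]
tool_rot: [179.8, -0.0, 82.1]
force: [-1.6, -0.5, 10.1]
grip_width: 0.0472
grasp_force: 60.4
```

```bash
python3 go.py .654,.001,.1383
```

```text
20.45 [6.553e-01 1.000e-04 1.457e-01] [ 1.7979e+02 -4.0000e-02  8.2130e+01] [-1.6 -0.5 10.1] 0.0472
.654,.001,.1383 [0.0024, -0.0047, 0.0246, 0.0012, -0.0002, -0.0004]
```

Request:
{"method": "servo_tool", "body": {
  "series": [
    [[0,0,0.006,0,0,0,0],[0,0,0.012,0,0,0,0],[0,0,0.018,0,0,0,0],[0,0,0.024,0,0,0,0],[0,0,0.03,0,0,0,0],[0,0,0.03,0,0,0,0],[0,0,0.03,0,0,0,0]]
  ]
}}

```text
time_s: 21.03
tool_pos: [0.6539, 0.0004, 0.1382]
tool_rot: [180.0, -0.1, 82.1]
force: [-8.8, 0.2, 21.5]
grip_width: 0.0474
grasp_force: 60.5
```

```bash
python3 go.py .654,.001,.1383
```

```text
21.0333 [6.539e-01 4.000e-04 1.382e-01] [ 1.7997e+02 -8.0000e-02  8.2140e+01] [-8.8  0.2 21.5] 0.0474
.654,.001,.1383 [0.0021, -0.0, -0.0004, 0.0002, -0.0005, -0.0003]
```

Request:
{"method": "servo_tool", "body": {
  "series": [
    [[0,0,0.005,0,0,0,0],[0,0,0.005,0,0,0,0],[0,0,0.005,0,0,0,0],[0,0,0.005,0,0,0,0],[0,0,0.005,0,0,0,0],[0,0,0.005,0,0,0,0]]
  ]
}}

```text
time_s: 21.53
tool_pos: [0.6539, 0.0004, 0.1382]
tool_rot: [180.0, -0.1, 82.1]
force: [-12.0, -0.4, 27.8]
grip_width: 0.0479
grasp_force: 60.5
```

```bash
python3 go.py; python3 - <<'E'
from m import *
d,P=cam("scene")
cv2.imwrite("pics/scene3.png",cv2.resize(d["frame"][140:260,150:320],(800,565),interpolation=cv2.INTER_CUBIC)[...,::-1])
E
```

```text
21.5333 [6.539e-01 4.000e-04 1.382e-01] [ 1.7996e+02 -1.2000e-01  8.2140e+01] [-12.   -0.4  27.8] 0.0479
```

View pics/scene3.png

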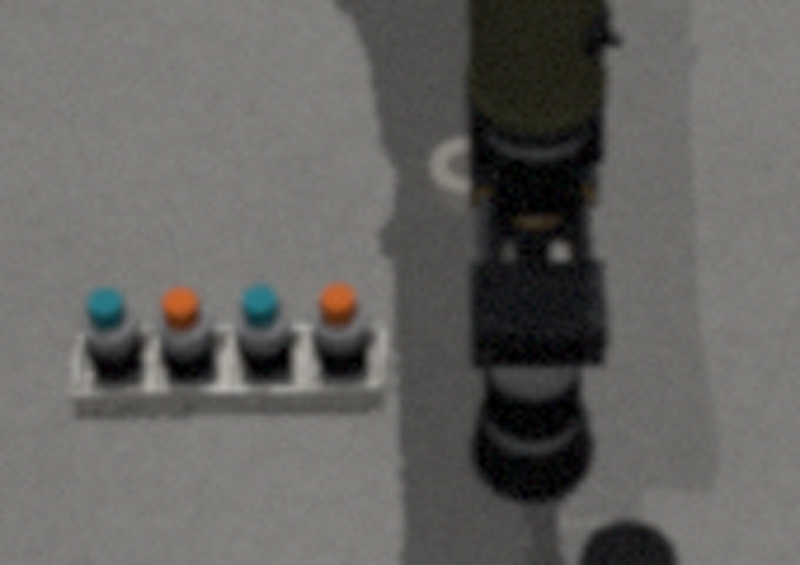

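All four bottles stand in the tray (tops near y=305). The hand is over the tester at (535,310), and the tool has stopped hard at z = 0.1382 with 28 N. That puts the cap's rim at 0.134 m, which is the collar height. I'm handing in.

```bash
python3 -c "
from cell import env
print(env.sign_off())"
```

```text
the job is handed in; nothing more can be done
None
```

I handed the job in at about 21.6 s of the 72 s limit: both loose bottles stand in the dotted cells, and the gripper is still pressing the cap onto the collar with about 28 N. The cap was hidden from the camera, so its seating is inferred from the tool stopping at collar height, and no verdict was returned.

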